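# Lock the tab cap onto the dust port

### The arm

A 6-joint arm with a two-finger parallel gripper is mounted at the origin on a cart in front of the work surface, level with it; the furniture and walls round the work are solid. World frame = base frame: x ahead of the robot, y to its left, z up, the work surface at z = 0. Lengths are in mm, angles in degrees, forces in N, time in s.
With the tool pointing down it reaches from about 350 to 850 mm from the base axis. Payload 8.1 kg.
Tool frame: the origin (TCP) lies midway between the tips of the shut fingers; the grasp point (between the pads) lies 19 mm behind it; z points along the fingers, y is the line along which they close (so a half turn about z gives the same grasp; the last joint's range is limited). The gripper opens to 85 mm and grips with 20 to 120 N. Pads are 22 mm wide; open, the fingers measure 114 mm over their backs; the gripper's body (76 mm by 85 mm) begins 54 mm behind the grasp point. The pads swing forward as they close: fully open they stand 13 mm farther back than shut.
Start: joints at [62.258, 7.471, 85.268, -0, 87.261, -4.893], TCP at [232.967, 552.93, 231.292] pointing down, gripper open.
Joint ranges: [-169.43, 169.43], [-51.17, 129.36], [1.28, 143.12], [-76.62, 256.62], [0, 156.53], [-152.29, 152.29]. Speed limits (degrees/s): [136.94, 136.94, 159.86, 180, 180, 180].

### API

Orientations are given as [roll, pitch, yaw] about the fixed x, y, z axes, in that order (R = Rz(yaw) Ry(pitch) Rx(roll)).
In Python, from bench import sense, snapshot, camera_params, hand_in, masks_of, pinpoint gives the robot as it stands.
- The arm moves only by the tool step_arm, never from a script. Its argument "targets" is a list of rows, each an object with "angular": the turn, a rotation vector about the tool's x, y, z scaled (see below), a list of three; "dp": the shift along the tool's x, y, z scaled (see below), a list of three; "fingers": the closure, from 0 (fully open) to 1 (shut). A call has exactly 8 rows; each row is the pose to reach, as a shift and turn from the pose commanded when the call began, along the tool's axes at that moment, turning the shorter way round; what a row does not reach only later rows make up. The controller multiplies each number of a shift by 0.2 m and each number of a turn by 180 degrees. A row lasts 1/8 s, in which the tool goes at most 62.5 mm and 10.7 degrees, less where a joint would pass 70% of its speed; a pose out of reach is approached as far as the arm can. A call with a number of a shift or a turn outside -1 to 1 is refused whole. A call with a gripper value outside its range is refused whole. The fingers move at their own pace and stop on an object; "newtons" is the grip in N (left out, the last holds). Time passes only in rows, so rows that repeat a pose let the fingers close, or fill a call up. It gives the time, the measured TCP pose, the force, the opening and the grip force at its end, in the units of the state.
- sense(): the state, without advancing time (a new reading comes with each control period).
- snapshot(name): name is "side" or "top" or "wrist"; returns the picture (480x640x3 uint8, blue, green, red); there is no depth.
- camera_params(name): a dict with "vfov" (degrees; the focal length in pixels is half the picture's height over the tangent of half this angle, whatever the lens; pixels are square), "cx", "cy" (the principal point, pixels), "R" (3x3) and "t" (3): a world point X has camera coordinates R X + t. Camera axes: x right, y down, z forward; pixel columns grow to the right and rows downward; lengths in mm; the calibration is good to about 2 mm. A picture is of the moment at which its call begins: read the wrist's pose just before it. camera_params takes no time and is no camera call; for the wrist camera it gives the pose at the moment of the call.
- hand_in(): hands the job in; it is judged then, once.
Trained networks look in the newest picture that a camera, given by its name, has taken for a name from the list of things; names that differ only in an ending like _2 or _b are one class to them, and where a whole thing is asked for, a point or a joint stands for the part that bears it (a point fixed in the world has none). Each returns a list of dicts, best first, with "conf" (0 to 1); they miss things now and then, are a little off and sometimes report something else, mostly with a low value. They report only what shows in the picture. A call takes as long as a camera call. They do not tell look-alikes from the thing itself.
- masks_of(camera, label): "pixels" (480x640 bool, what is visible of it) and "at" ([column, row] in pixels, amid what is visible of it).
- pinpoint(camera, label): "at" ([column, row] in pixels: a listed point, or the origin of a listed thing).
The state is a dict: "time": time; "joint_pos": joint angles; "qd": joint speeds; "joint_efforts": joint torques, N m; "tool_pos": TCP position; "tcp_rot": TCP orientation; "ft_force": force on the tool from outside, world axes, zero at the start; "wrist_torque": the same for the moment, N m; "finger_gap": finger opening in mm; "grip_force": force on a finger pad.
Only numpy, scipy, OpenCV 4.12 (cv2) and the standard library are available. Lean on these libraries where they do the work, as an engineer would, in place of code of your own. Each camera call takes 0.05 s, during which the arm holds its last target. There are 200 camera calls.

### The job

Close the open dust-extraction port on the bench with the orange blanking cap: squeeze its two black tabs together, set it down into the port's collar and, still squeezing and holding it down, turn it clockwise until it stops, then let go so that both tabs spring out and latch. Do not force it, and leave the mug, tape measure, wood offcut and sanding block where they are.

Things in the scene. Friction and masses are not known exactly. Their poses are not given: they have to be found in the camera images.
- cap: Loose orange blanking cap, 150 g, 79 mm high with tabs, standing on the bench nose down. Origin: centre of its underside, z up its axis. Round nose of radius 21 mm tapering out to 26 mm at z = 6 mm, plug of radius 26 mm up to z = 36 mm, flange of radius 38 mm at z = 36 to 41 mm, hub of radius 15 mm up to z = 62 mm. Same after a half turn. More than 60 N between cap and port (all contacts added up) damages them.
- cap_lugs (a point): On the cap's axis at z = 12.5 mm, axes as the cap's: height of its two lugs, at the cap's +x and -x, 8 mm wide, reaching out from the plug to radius 32 mm, z = 10 to 15 mm. A white mark on the flange shows each.
- cap_grip (a point): On the cap's axis at z = 62 mm, axes as the cap's: grasp height. Two upright black tabs stand on the flange at the cap's +y and -y, 24 mm wide along x, z = 41 to 79 mm, flat outer faces 60 mm apart at rest, 48 mm when fully squeezed along y. Fully squeezed they are solid: the cap is lifted, pressed and turned by them, fingertips just above the flange.
- tab_a (a joint): Travel of the tab at the cap's +y: 0 = sprung out, 0.006 m = fully in. Spring about 2 N to 8 N; a grip of 20 to 25 N holds both in. Its tooth (9 mm wide, cap z = 22 to 28 mm) reaches radius 31.5 mm at rest; squeeze more than 4.5 mm to enter or turn in the bore. Only at the locked angle do windows in the collar let it spring right out again.
- tab_b (a joint): The same for the tab at the cap's -y.
- port: Dust port fixed to the bench: grey base plate 130 x 110 x 12 mm, hose stub on its +x side, upright black collar (outer radius 40 mm, bore radius 27.5 mm) centred on the origin. Origin: centre of the plate's underside, z up. The collar is clamped at an unmeasured angle, up to 0.3 rad either way from the plate's axes.
- port_rim (a point): Centre of the collar's top rim, 55 mm above the bench. Two opposite lug slots, each between two white dots, 3.5 degrees wider than the lugs either way, lie at the plate's +x and -x give or take 0.3 rad (the collar's angle): find them by eye or feel. With the lugs resting on the rim beside them, the cap's origin is 45 mm above the bench and its nose is already in the bore.
- port_seal (a point): On the port's axis, 26 mm above the bench: top of a sprung seal (1.5 N per mm) which the cap's underside meets. Once the lugs are through the slots, press the cap's origin below 21.5 mm (7 to 10 N) so that they pass under the collar's inner flange when turned; at 19 mm the cap's flange meets the rim, a hard stop.
- port_lock (a point): On the port's axis, 22 mm above the bench: where the cap's origin rests when locked and let go. From the slots the cap, held down, turns clockwise seen from above (negative yaw) 0.77 rad to a hard stop; in the last 0.1 rad before it the teeth are in their windows. It cannot turn the other way.
- mug: White mug with grey dots, 82 x 114 x 91 mm, origin at the centre of its underside; a bystander.
- tape_measure: Yellow tape measure, 38 x 80 x 64 mm, origin at the centre of its underside; a bystander.
- offcut: Small dark-brown wood offcut, 35 x 70 x 35 mm, origin at the centre of its underside; a bystander.
- sanding_block: Tan sanding block, 63 x 112 x 30 mm, origin at the centre of its underside; a bystander.
Things that resemble listed ones, but are neither listed nor needed, are in the scene too. Of the things that look like the cap, take the one that is farthest from the robot's base at the start.

How it is judged:
By the outcome, as a careful person would: the job done as asked, in the order asked, and still so for the second after the job is handed in, with the robot touching nothing.
It also fails if it takes over 72 s, if anything falls off the work surface, if the arm or the gripper's body presses on something with over 40 N, if the wrist force passes 120 N, or if a joint passes its speed limit or range.

## Working session

There is one attempt and no reset: what is moved stays moved. The work goes in short steps, Python scripts to look and compute and a tool call to move; the robot and the scene stay as the last step left them, time stands still between calls to the robot, and variables do not carry over. Pictures are saved under pics/ and viewed, at most 10 in all, crops included, and the job is handed in when it is done.

Besides the shell and the picture viewer there is one more tool, called after "Request:" by a JSON object that holds its "api" and its "payload". step_arm: Moves the arm, as the interface text tells. Its arguments: {"type":"object","properties":{"targets":{"type":"array","items":{"type":"object","properties":{"angular":{"type":"array","items":{"type":"number","minimum":-1,"maximum":1}},"dp":{"type":"array","items":{"type":"number","minimum":-1,"maximum":1}},"fingers":{"type":"number"}}}},"newtons":{"type":"number"}},"required":["targets"]}

```bash
mkdir -p pics; cat > h.py <<'E'
import numpy as np, cv2
from bench import *
def cam(n):
    p=camera_params(n); f=240/np.tan(np.radians(p['vfov'])/2)
    return f,p['cx'],p['cy'],np.array(p['R']),np.array(p['t'])
def ray(n,uv,z,c=None):
    f,cx,cy,R,t=c or cam(n)
    d=R.T@np.array([(uv[0]-cx)/f,(uv[1]-cy)/f,1]); o=-R.T@t
    return o+d*(z-o[2])/d[2]
def proj(n,X,c=None):
    f,cx,cy,R,t=c or cam(n); p=R@np.array(X,float)+t
    return np.array([cx+f*p[0]/p[2],cy+f*p[1]/p[2]])
E
python3 - <<'E'
from h import *
for n in ['top','side']:
    im=snapshot(n); cv2.imwrite(f'pics/{n}.png',im)
    for l,z in [('cap',0),('cap_grip',62),('port',0),('port_rim',55),('cap_lugs',12.5)]:
        for d in pinpoint(n,l): print(n,l,round(d['conf'],2),np.round(d['at'],1),np.round(ray(n,d['at'],z),1))
    if n=='top':
      for l in ['mug','tape_measure','offcut','sanding_block']:
        for d in pinpoint(n,l): print(n,l,round(d['conf'],2),np.round(ray(n,d['at'],0),0))
s=sense();print(s)
E
```

```text
top cap 0.87 [313.3 301.3] [428.3 212.    0. ]
top cap 0.83 [250.6 260.7] [505.2 332.6   0. ]
top cap 0.72 [485.9 295.6] [ 440.5 -117.3    0. ]
top cap_grip 0.94 [246.1 257.7] [509.2 332.4  62. ]
top cap_grip 0.79 [313.5 302.6] [429.  210.2  62. ]
top cap_grip 0.76 [492.1 303. ] [ 429.6 -110.6   62. ]
top port 0.95 [395.4 296.3] [438.4  55.4   0. ]
top port_rim 0.66 [398.7 296.8] [439.7  56.2  55. ]
top cap_lugs 0.93 [249.9 257.7] [510.6 332.3  12.5]
top cap_lugs 0.78 [314.1 302.4] [426.9 210.2  12.5]
top cap_lugs 0.61 [483.3 300.9] [ 431.  -108.7   12.5]
top cap_lugs 0.37 [393.3 296.8] [438.   60.9  12.5]
top mug 0.97 [662.  99.   0.]
top tape_measure 0.85 [636. 350.   0.]
top offcut 0.88 [626. 224.   0.]
top sanding_block 0.63 [517. 473.   0.]
side cap 0.81 [276.6 261.5] [426.7 211.9  -0. ]
side cap 0.8 [313.5 241.8] [508.9 324.    0. ]
side cap 0.8 [263.6 347.3] [ 431.9 -109.9    0. ]
side cap_grip 0.94 [280.3 237.2] [436.5 208.7  62. ]
side cap_grip 0.72 [314.8 219.6] [511.5 317.5  62. ]
side cap_grip 0.68 [317.1 219.6] [517.1 317.7  62. ]
side cap_grip 0.62 [265.2 316.9] [ 436.7
[... 266 characters left out ...]
 326.3  12.5]
{'time': 0.8, 'joint_pos': array([ 6.22578110e+01,  7.46957881e+00,  8.52637137e+01, -1.66182435e-04,
        8.72610868e+01, -4.89340132e+00]), 'qd': array([ 0.10676372, -0.02899277,  0.12564046, -0.0217001 ,  0.00257543,
       -0.10223901]), 'joint_efforts': array([ 3.14753190e-03, -5.69290602e+01, -5.00817454e+01,  8.66346841e-05,
        1.70712367e-03, -1.03521799e-06]), 'tool_pos': array([232.9825746 , 552.96201835, 231.34799923]), 'tcp_rot': array([1.79994414e+02, 6.44841483e-04, 1.57151220e+02]), 'ft_force': array([ 0.45633464, -0.35826222,  0.3397685 ]), 'wrist_torque': array([ 0.01703283, -0.0420785 ,  0.03250772]), 'grip_force': 0.0, 'finger_gap': 85.46211668055017}
```

View pics/top.png

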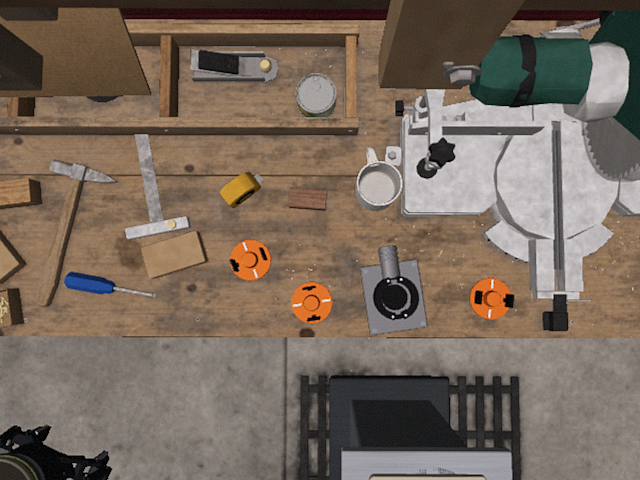

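```bash
python3 - <<'E'
import cv2,numpy as np
im=cv2.imread('pics/top.png')
a=cv2.resize(im[225:295,210:290],(400,350),interpolation=cv2.INTER_CUBIC)
b=cv2.resize(im[260:330,360:440],(400,350),interpolation=cv2.INTER_CUBIC)
cv2.imwrite('pics/crop.png',np.hstack([a,b]))
E
```

```text
(no output)
```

View pics/crop.png

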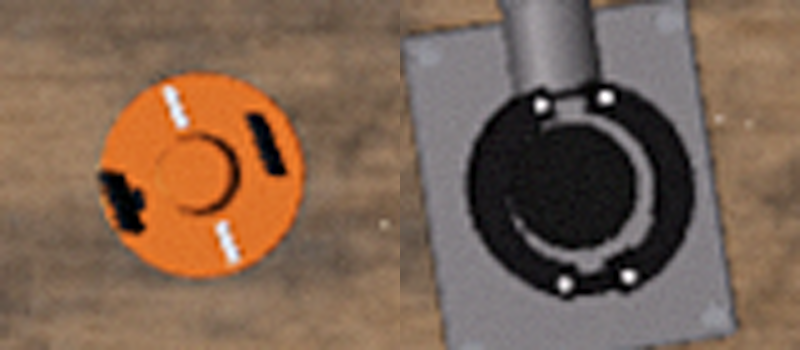

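The top picture shows three orange caps. The farthest is at pixel (250,260), with marks about 21° off +x. The port is at (395,297), with its slot dots at about 7°. I'll refine both with the calibration and set off.

```bash
cat >> h.py <<'E'
from scipy.spatial.transform import Rotation as Ro
def move(pos,yaw,frm=None):
    s=sense(); p0=np.array(s['tool_pos']); R0=Ro.from_euler('xyz',s['tcp_rot'],degrees=True)
    if frm is not None: p0=np.array(frm[0]);R0=Ro.from_euler('xyz',[180,0,frm[1]],degrees=True)
    R1=Ro.from_euler('xyz',[180,0,yaw],degrees=True)
    print('dp',np.round(R0.inv().apply(np.array(pos)-p0)/200,4),'ang',np.round((R0.inv()*R1).as_rotvec()/np.pi,4))
E
python3 - <<'E'
from h import *
def w(c,z): return ray('top',c,z)
a=w((210+35,225+107/5),41);b=w((210+228/5,225+243/5),41)
print('cap',(a+b)/2,np.degrees(np.arctan2(*(a-b)[1::-1])))
for z,q in ((55,((541,105),(606,97),(566,285),(628,275))),):
    d=[w((360+(u-400)/5,260+v/5),z) for u,v in q]; t=(d[0]+d[1])/2;b=(d[2]+d[3])/2
    print('port',(t+b)/2,np.degrees(np.arctan2(*(t-b)[1::-1])),np.linalg.norm(t-b))
move((509,331,231),201)
E
```

```text
cap [505.59961579 327.64242335  41.        ] 22.00076128960971
port [437.4411418   59.15891192  55.        ] 7.251083764349782 64.93477310760343
dp [-1.7027e+00 -4.8680e-01  1.7000e-03] ang [ 0.      0.     -0.2436]
```

Request:
{"api": "step_arm", "payload": {"targets": [{"dp": [-0.25, -0.07, 0], "angular": [0, 0, -0.05], "fingers": 0}, {"dp": [-0.55, -0.16, 0], "angular": [0, 0, -0.1], "fingers": 0}, {"dp": [-0.8, -0.23, 0], "angular": [0, 0, -0.15], "fingers": 0}, {"dp": [-1, -0.29, 0], "angular": [0, 0, -0.2], "fingers": 0}, {"dp": [-1, -0.49, 0], "angular": [0, 0, -0.244], "fingers": 0}, {"dp": [-1, -0.49, 0], "angular": [0, 0, -0.244], "fingers": 0}, {"dp": [-1, -0.49, 0], "angular": [0, 0, -0.244], "fingers": 0}, {"dp": [-1, -0.49, 0], "angular": [0, 0, -0.244], "fingers": 0}]}}

```text
time: 1.8
tool_pos: [379.3, 385.8, 231.7]
tcp_rot: [180.0, 0.0, -158.9]
ft_force: [-0.8, 0.3, -0.1]
finger_gap: 85.4
grip_force: 0.0
```

```bash
python3 - <<'E'
from h import *
s=sense();print(s['tool_pos'],s['tcp_rot'])
move((505,328,200),201.5)
E
```

```text
[379.33693974 385.83152622 231.69390418] [ 1.79976054e+02  4.87242690e-02 -1.58928613e+02]
dp [-0.4822 -0.4958  0.1587] ang [ 0.0001  0.0003 -0.0024]
```

Request:
{"api": "step_arm", "payload": {"targets": [{"dp": [-0.12, -0.12, 0.04], "angular": [0, 0, 0], "fingers": 0}, {"dp": [-0.3, -0.3, 0.08], "angular": [0, 0, 0], "fingers": 0}, {"dp": [-0.482, -0.496, 0.159], "angular": [0, 0, 0], "fingers": 0}, {"dp": [-0.482, -0.496, 0.159], "angular": [0, 0, 0], "fingers": 0}, {"dp": [-0.482, -0.496, 0.159], "angular": [0, 0, 0], "fingers": 0}, {"dp": [-0.482, -0.496, 0.159], "angular": [0, 0, 0], "fingers": 0}, {"dp": [-0.482, -0.496, 0.159], "angular": [0, 0, 0], "fingers": 0}, {"dp": [-0.482, -0.496, 0.159], "angular": [0, 0, 0], "fingers": 0}]}}

```text
time: 2.8
tool_pos: [504.5, 327.6, 200.0]
tcp_rot: [180.0, 0.0, -158.9]
ft_force: [0.7, 0.2, 0.8]
finger_gap: 85.3
grip_force: 0.0
```

```bash
cat > look.py <<'E'
from h import *
import sys
s=sense();print(np.round(s['tool_pos'],1),np.round(s['tcp_rot'],2))
c=cam('wrist'); im=snapshot('wrist'); cv2.imwrite(f'pics/{sys.argv[1]}.png',im)
print('cam at',np.round(-c[3].T@c[4],0))
for l,z in [('cap',0),('cap_grip',62),('cap_lugs',12.5),('port',0),('port_rim',55)]:
    for d in pinpoint('wrist',l): print(l,round(d['conf'],2),np.round(d['at'],1),np.round(ray('wrist',d['at'],z,c),1))
zz=float(sys.argv[2])
# white marks
hsv=cv2.cvtColor(im,cv2.COLOR_BGR2HSV); m=((hsv[...,1]<50)&(hsv[...,2]>190)).astype(np.uint8)
n,_,st,ce=cv2.connectedComponentsWithStats(m)
for i in range(1,n):
    if st[i,4]>25: print('white',np.round(ce[i],1),st[i,2:],np.round(ray('wrist',ce[i],zz,c),1))
E
python3 look.py w1 41
```

```text
[504.5 327.6 200. ] [ 1.7999e+02  5.0000e-02 -1.5887e+02]
cam at [427. 297. 344.]
cap 0.96 [234.4  85.4] [426.5 213.9   0. ]
cap 0.87 [320.3 208. ] [503.4 325.6   0. ]
cap_grip 0.89 [215.8  83.5] [430.3 215.9  62. ]
cap_grip 0.56 [322.9 229.4] [505.9 329.   62. ]
cap_lugs 0.9 [235.8  86.8] [427.2 218.4  12.5]
cap_lugs 0.89 [323.4 213.6] [504.7 329.3  12.5]
port 0.86 [55.  27.2] [437.7  58.4   0. ]
port_rim 0.97 [1.  5.2] [435.9  59.4  55. ]
white [20.  61.3] [ 6  6 27] [469.7  64.9  41. ]
white [188.7  73.9] [20  9 99] [431.5 188.3  41. ]
white [258.1  89.5] [21  8 98] [422.7 242.1  41. ]
white [323.5 192.2] [ 4 19 70] [480.4 319.8  41. ]
white [540.4 226.5] [14 10 50] [439.5 511.1  41. ]
white [557.2 237.4] [10  7 37] [442.9 530.8  41. ]
white [323.5 252. ] [ 4 15 60] [531.6 339.6  41. ]
white [ 18.5 266.9] [ 36  38 195] [646.6  82.   41. ]
white [ 17.4 328.6] [ 39  61 490] [714.6  88.   41. ]
white [ 44.1 321.8] [ 22  29 260] [697.4 111.5  41. ]
white [415.9 321.7] [ 18  19 263] [566.7 450.1  41. ]
white [492.2 332.2] [ 65  26 846] [550.3 525.6  41. ]
white [173.7 367.8] [15 10 92] [704.8 242.2  41. ]
white [469.8 367.9] [13 10 90] [595.8 525.5  41. ]
white [418.9 428.2] [12 12 61] [686.1 511.8  41. ]
```

View pics/w1.png

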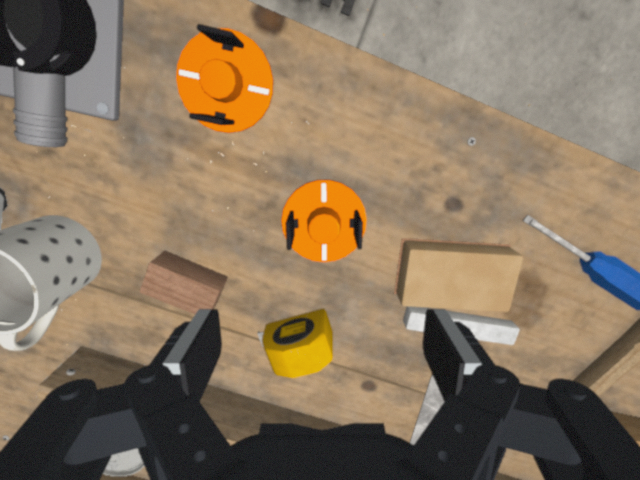

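The wrist picture shows the target cap at (324,221), with marks at (323,192) and (323,252). That gives a centre of (506,330) and a yaw of 21.2°, so the tool is already aligned. I'll descend and grip.

Request:
{"api": "step_arm", "payload": {"targets": [{"dp": [-0.011, 0.007, 0.15], "angular": [0, 0, 0], "fingers": 0}, {"dp": [-0.011, 0.007, 0.35], "angular": [0, 0, 0], "fingers": 0}, {"dp": [-0.011, 0.007, 0.55], "angular": [0, 0, 0], "fingers": 0}, {"dp": [-0.011, 0.007, 0.7], "angular": [0, 0, 0], "fingers": 0}, {"dp": [-0.011, 0.007, 0.77], "angular": [0, 0, 0], "fingers": 0}, {"dp": [-0.011, 0.007, 0.78], "angular": [0, 0, 0], "fingers": 0}, {"dp": [-0.011, 0.007, 0.78], "angular": [0, 0, 0], "fingers": 0}, {"dp": [-0.011, 0.007, 0.78], "angular": [0, 0, 0], "fingers": 0}]}}

```text
time: 4.1
tool_pos: [507.5, 329.8, 45.2]
tcp_rot: [180.0, 0.2, -158.9]
ft_force: [0.5, 0.7, 0.7]
finger_gap: 85.2
grip_force: 0.0
```

Request:
{"api": "step_arm", "payload": {"newtons": 25, "targets": [{"dp": [0, 0, 0], "angular": [0, 0, 0], "fingers": 0.2}, {"dp": [0, 0, 0], "angular": [0, 0, 0], "fingers": 0.3}, {"dp": [0, 0, 0], "angular": [0, 0, 0], "fingers": 0.4}, {"dp": [0, 0, 0], "angular": [0, 0, 0], "fingers": 0.6}, {"dp": [0, 0, 0], "angular": [0, 0, 0], "fingers": 1}, {"dp": [0, 0, 0], "angular": [0, 0, 0], "fingers": 1}, {"dp": [0, 0, 0], "angular": [0, 0, 0], "fingers": 1}, {"dp": [0, 0, 0], "angular": [0, 0, 0], "fingers": 1}]}}

```text
time: 5.1
tool_pos: [507.2, 330.0, 45.2]
tcp_rot: [180.0, 0.1, -158.9]
ft_force: [-2.2, 0.2, 8.3]
finger_gap: 45.7
grip_force: 26.3
```

Request:
{"api": "step_arm", "payload": {"targets": [{"dp": [0, 0, -0.02], "angular": [0, 0, 0], "fingers": 1}, {"dp": [0, 0, -0.1], "angular": [0, 0, 0], "fingers": 1}, {"dp": [0, 0, -0.25], "angular": [0, 0, 0], "fingers": 1}, {"dp": [0, 0, -0.4], "angular": [0, 0, 0], "fingers": 1}, {"dp": [0, 0, -0.55], "angular": [0, 0, 0], "fingers": 1}, {"dp": [0, 0, -0.65], "angular": [0, 0, 0], "fingers": 1}, {"dp": [0, 0, -0.65], "angular": [0, 0, 0], "fingers": 1}, {"dp": [0, 0, -0.65], "angular": [0, 0, 0], "fingers": 1}]}}

```text
time: 6.1
tool_pos: [505.8, 328.8, 172.2]
tcp_rot: [-180.0, -0.1, -158.9]
ft_force: [0.6, 0.4, -1.7]
finger_gap: 45.4
grip_force: 26.4
```

```bash
python3 look.py w2 171 | grep -v "white"
python3 - <<'E'
from h import *
s=sense();print(s['ft_force'],s['wrist_torque'],s['finger_gap'],s['grip_force'])
move((437,58.5,175),187.2)
E
```

```text
[505.8 328.8 172.2] [-1.7998e+02 -1.0000e-01 -1.5893e+02]
cam at [429. 299. 316.]
cap 0.97 [320.6 269. ] [554.3 346.1   0. ]
cap 0.83 [222.8  79.8] [426.7 211.5   0. ]
cap_grip 0.94 [201.2  71.6] [427.5 214.1  62. ]
cap_grip 0.79 [321.1 333.2] [583.3 357.8  62. ]
cap_lugs 0.72 [223.7  80.4] [427.  215.7  12.5]
port_rim 0.36 [8.2 7.9] [435.7  87.4  55. ]
[-0.00865008  0.16001569 -1.27337981] [-0.01317848  0.00685905 -0.02855142] 45.33820240555411 26.450592577457428
dp [ 0.8079 -1.1377 -0.011 ] ang [-0.0001 -0.0005  0.0771]
```

View pics/w2.png

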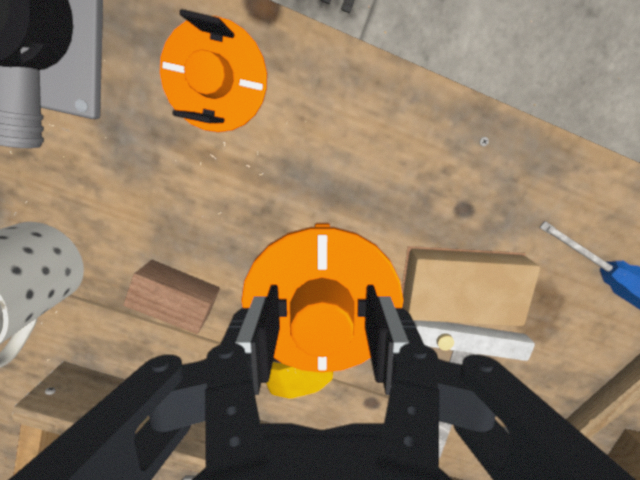

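The cap is held squarely, with its marks at (322,252) and (322,363) and its lug at (322,225). Next I'll go to a waypoint that puts the wrist camera over the port.

Request:
{"api": "step_arm", "payload": {"targets": [{"dp": [0.08, -0.2, 0], "angular": [0, 0, 0.02], "fingers": 1}, {"dp": [0.16, -0.45, 0], "angular": [0, 0, 0.04], "fingers": 1}, {"dp": [0.24, -0.7, 0], "angular": [0, 0, 0.06], "fingers": 1}, {"dp": [0.33, -0.9, 0], "angular": [0, 0, 0.077], "fingers": 1}, {"dp": [0.35, -1.0, 0], "angular": [0, 0, 0.077], "fingers": 1}, {"dp": [0.35, -1.0, 0], "angular": [0, 0, 0.077], "fingers": 1}, {"dp": [0.35, -1.0, 0], "angular": [0, 0, 0.077], "fingers": 1}, {"dp": [0.35, -1.0, 0], "angular": [0, 0, 0.077], "fingers": 1}]}}

```text
time: 7.4
tool_pos: [512.8, 118.3, 173.4]
tcp_rot: [180.0, -0.0, -172.7]
ft_force: [-0.8, -0.1, -1.7]
finger_gap: 45.3
grip_force: 26.5
```

```bash
python3 - <<'E'
from h import *
s=sense();print(s['tool_pos'],s['tcp_rot'])
move((518,69,175),187.2)
E
```

```text
[512.82601689 118.30807967 173.38774078] [ 1.79986885e+02 -1.13016310e-02 -1.72721945e+02]
dp [ 0.0056 -0.2478 -0.0081] ang [ 0.0001 -0.0001  0.0004]
```

Request:
{"api": "step_arm", "payload": {"targets": [{"dp": [0, -0.1, 0], "angular": [0, 0, 0], "fingers": 1}, {"dp": [0, -0.2, 0], "angular": [0, 0, 0], "fingers": 1}, {"dp": [0, -0.248, 0], "angular": [0, 0, 0], "fingers": 1}, {"dp": [0, -0.248, 0], "angular": [0, 0, 0], "fingers": 1}, {"dp": [0, -0.248, 0], "angular": [0, 0, 0], "fingers": 1}, {"dp": [0, -0.248, 0], "angular": [0, 0, 0], "fingers": 1}, {"dp": [0, -0.248, 0], "angular": [0, 0, 0], "fingers": 1}, {"dp": [0, -0.248, 0], "angular": [0, 0, 0], "fingers": 1}]}}

```text
time: 8.4
tool_pos: [519.2, 68.3, 173.5]
tcp_rot: [180.0, 0.0, -172.8]
ft_force: [-0.0, 0.3, -2.2]
finger_gap: 45.1
grip_force: 26.5
```

```bash
python3 look.py w3 55
```

```text
[519.2  68.3 173.5] [ 180.      0.   -172.77]
cam at [437.  57. 317.]
cap 0.93 [505.7 132.7] [425.9 215.2   0. ]
cap 0.81 [121.   93.9] [ 436.  -110.4    0. ]
cap 0.69 [322.5 268.6] [570.8  75.2   0. ]
cap_grip 0.95 [551.6 136.8] [426.8 216.7  62. ]
cap_grip 0.87 [66.4 85.1] [ 435.3 -113.2   62. ]
cap_grip 0.82 [323.4 332.2] [601.5  79.7  62. ]
cap_lugs 0.97 [515.  136.3] [428.2 217.4  12.5]
cap_lugs 0.89 [108.9  92. ] [ 435.9 -113.3   12.5]
port 0.97 [323.1 121.5] [436.5  58.6   0. ]
port_rim 0.66 [324.1 121.7] [436.7  59.1  55. ]
port_rim 0.6 [326.4 121.5] [436.4  60.7  55. ]
white [86.5 47. ] [  6  25 146] [ 410.  -102.4   55. ]
white [385.9  42.6] [10  8 49] [382.6  93.2  55. ]
white [264.4  45.4] [10  7 55] [394.4  14.   55. ]
white [309.6  71.2] [ 6  7 35] [406.   45.3  55. ]
white [344.9  71.1] [ 7  7 37] [402.9  68.9  55. ]
white [ 84.5 127.1] [  6  23 129] [ 461.5 -108.    55. ]
white [576.4 134.7] [13  6 64] [422.9 238.1  55. ]
white [498.1 137.5] [ 21   6 109] [431.7 183.4  55. ]
white [ 60.4 224. ] [ 107  138 5619] [ 536.  -132.5   55. ]
white [310.5 169.5] [ 6  6 32] [47
[... 162 characters left out ...]
7.2  55. ]
white [274.1 191.8] [ 9  9 56] [490.6  28.4  55. ]
white [322.  251.5] [  9  34 301] [533.2  69.8  55. ]
white [ 81.6 349.4] [  232   190 19721] [ 649.4 -126.3   55. ]
white [181.4 298. ] [123  16 358] [588.3 -40.2  55. ]
white [246.1 346.4] [11  9 61] [628.4  15.5  55. ]
white [397.1 346.3] [10  9 58] [612.  145.5  55. ]
white [321.6 363.2] [ 8 13 99] [637.5  82.7  55. ]
white [276.2 396.3] [  52   67 1524] [678.5  46.   55. ]
white [367.4 364.8] [10  9 44] [634.2 123.1  55. ]
white [381.9 409.5] [ 15  28 111] [681.4 144.8  55. ]
white [142.5 423. ] [12 14 37] [725.3 -76.4  55. ]
white [339.7 422.8] [19  4 36] [702. 108.  55.]
white [194.7 436.1] [ 26  26 445] [735.3 -27.4  55. ]
```

View pics/w3.png

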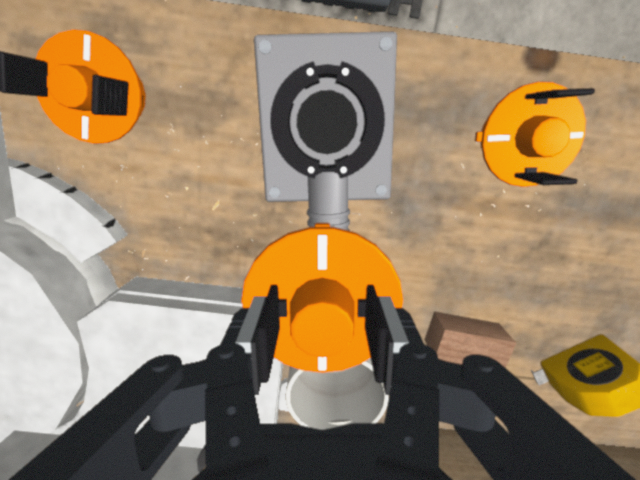

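```bash
python3 - <<'E'
from h import *
c=cam('wrist'); s=sense(); T=np.array(s['tool_pos']); R=Ro.from_euler('xyz',s['tcp_rot'],degrees=True)
for q in ((322,251.5),(321.6,363.2)):
    print('cap mark rel tool',R.inv().apply(ray('wrist',q,T[2]-45+41,c)-T))
im=cv2.imread('pics/w3.png'); 
# plate screws and collar dots in tool frame
P=[]
for q,z in (((309.6,71.2),55),((344.9,71.1),55),((310.5,169.5),55),((343.2,169.5),55),((385.9,42.6),12),((264.4,45.4),12),((382,189.8),12),((273,192),12)):
    P.append(R.inv().apply(ray('wrist',q,z,c)-T))
P=np.array(P);print(P.round(1));print(P[:4].mean(0),P[4:].mean(0))
print(R.apply(P[:4].mean(0))+T)
E
```

```text
cap mark rel tool [28.11302571 -0.45484769  4.00023627]
cap mark rel tool [-31.13947707  -0.65809141   3.99968422]
[[115.2  -8.6 118.5]
 [115.3  15.1 118.5]
 [ 49.8  -8.7 118.5]
 [ 49.8  15.2 118.5]
 [140.4  48.7 161.5]
 [138.5 -44.4 161.5]
 [ 27.   51.8 161.5]
 [ 25.1 -42.8 161.5]]
[ 82.5271676    3.25989305 118.48620481] [ 82.78225538   3.33239598 161.48621057]
[436.90995071  61.0297801   55.        ]
```

The wrist picture shows the port at (326,121), with dots at (310,71), (345,71), (310,169) and (343,169). That gives a centre near (437,61) and slots at 7.25°, already matching the cap. I'll move above the port.

```bash
python3 - <<'E'
from h import *
move((437.8,61,106),187.25)
E
```

```text
dp [0.4082 0.0156 0.3374] ang [ 0.     -0.     -0.0002]
```

Request:
{"api": "step_arm", "payload": {"targets": [{"dp": [0.1, 0.005, 0], "angular": [0, 0, 0], "fingers": 1}, {"dp": [0.3, 0.01, 0], "angular": [0, 0, 0], "fingers": 1}, {"dp": [0.408, 0.016, 0.08], "angular": [0, 0, 0], "fingers": 1}, {"dp": [0.408, 0.016, 0.2], "angular": [0, 0, 0], "fingers": 1}, {"dp": [0.408, 0.016, 0.3], "angular": [0, 0, 0], "fingers": 1}, {"dp": [0.408, 0.016, 0.337], "angular": [0, 0, 0], "fingers": 1}, {"dp": [0.408, 0.016, 0.337], "angular": [0, 0, 0], "fingers": 1}, {"dp": [0.408, 0.016, 0.337], "angular": [0, 0, 0], "fingers": 1}]}}

```text
time: 9.7
tool_pos: [438.6, 61.1, 107.1]
tcp_rot: [-180.0, 0.1, -172.8]
ft_force: [-0.5, -0.3, -0.9]
finger_gap: 45.5
grip_force: 26.5
```

```bash
python3 - <<'E'
from h import *
s=sense();print(s['tool_pos'],s['tcp_rot'],s['ft_force'])
cv2.imwrite('pics/w4.png',snapshot('wrist'));im=snapshot('side')
u,v=proj('side',(437,61,60)).astype(int);print(u,v)
cv2.imwrite('pics/s4.png',cv2.resize(im[v-60:v+60,u-80:u+80],(800,600),interpolation=cv2.INTER_CUBIC))
E
```

```text
[438.57282348  61.07970445 107.063699  ] [-1.79991541e+02  7.91906098e-02 -1.72791920e+02] [-0.49936698 -0.33514395 -0.88913448]
274 268
```

View pics/w4.png

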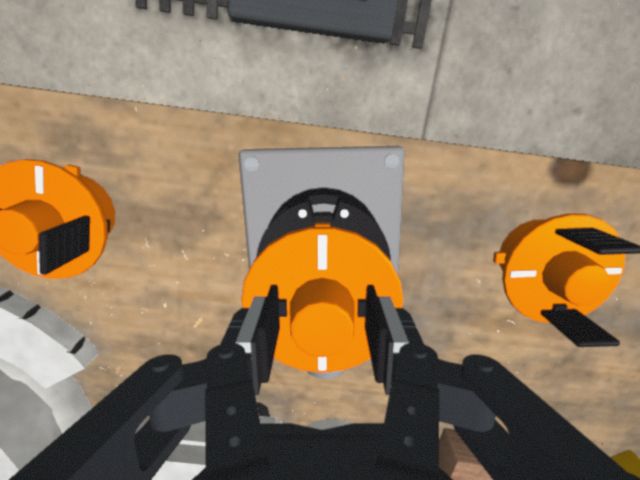

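View pics/s4.png

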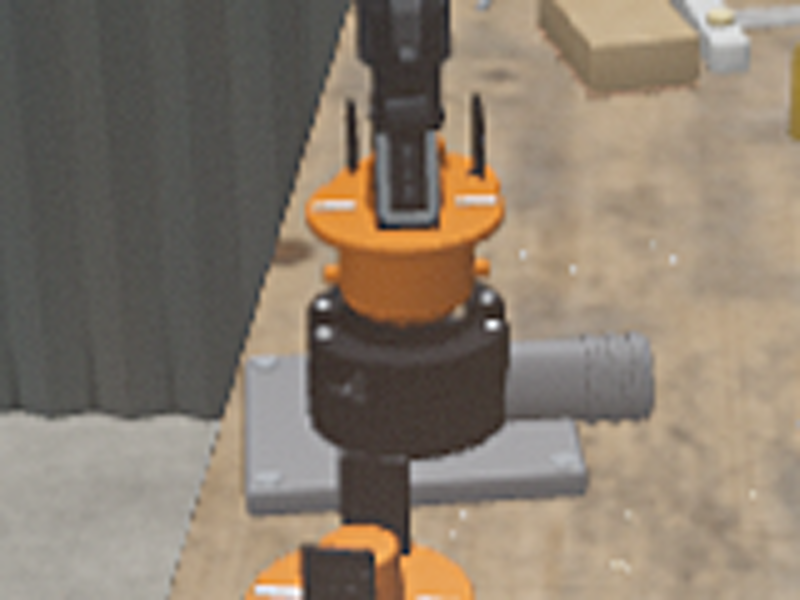

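Both pictures agree. In the wrist view the lug (322) sits between the dots (302 and 345). In the side view the lugs (331, 482) are centred over the collar's dots. I'll lower gently.

Request:
{"api": "step_arm", "payload": {"targets": [{"dp": [0, 0, 0.01], "angular": [0, 0, 0], "fingers": 1}, {"dp": [0, 0, 0.02], "angular": [0, 0, 0], "fingers": 1}, {"dp": [0, 0, 0.03], "angular": [0, 0, 0], "fingers": 1}, {"dp": [0, 0, 0.04], "angular": [0, 0, 0], "fingers": 1}, {"dp": [0, 0, 0.05], "angular": [0, 0, 0], "fingers": 1}, {"dp": [0, 0, 0.06], "angular": [0, 0, 0], "fingers": 1}, {"dp": [0, 0, 0.07], "angular": [0, 0, 0], "fingers": 1}, {"dp": [0, 0, 0.08], "angular": [0, 0, 0], "fingers": 1}]}}

```text
time: 10.8
tool_pos: [437.8, 61.1, 89.9]
tcp_rot: [180.0, -0.0, -172.8]
ft_force: [-0.5, 0.6, -1.2]
finger_gap: 45.0
grip_force: 26.5
```

Request:
{"api": "step_arm", "payload": {"targets": [{"dp": [0, 0, 0.005], "angular": [0, 0, 0], "fingers": 1}, {"dp": [0, 0, 0.01], "angular": [0, 0, 0], "fingers": 1}, {"dp": [0, 0, 0.015], "angular": [0, 0, 0], "fingers": 1}, {"dp": [0, 0, 0.02], "angular": [0, 0, 0], "fingers": 1}, {"dp": [0, 0, 0.025], "angular": [0, 0, 0], "fingers": 1}, {"dp": [0, 0, 0.03], "angular": [0, 0, 0], "fingers": 1}, {"dp": [0, 0, 0.03], "angular": [0, 0, 0], "fingers": 1}, {"dp": [0, 0, 0.03], "angular": [0, 0, 0], "fingers": 1}]}}

```text
time: 11.8
tool_pos: [437.8, 61.1, 84.1]
tcp_rot: [180.0, -0.0, -172.8]
ft_force: [0.5, -0.5, -1.8]
finger_gap: 45.8
grip_force: 26.5
```

Request:
{"api": "step_arm", "payload": {"targets": [{"dp": [0, 0, 0.008], "angular": [0, 0, 0], "fingers": 1}, {"dp": [0, 0, 0.015], "angular": [0, 0, 0], "fingers": 1}, {"dp": [0, 0, 0.023], "angular": [0, 0, 0], "fingers": 1}, {"dp": [0, 0, 0.03], "angular": [0, 0, 0], "fingers": 1}, {"dp": [0, 0, 0.038], "angular": [0, 0, 0], "fingers": 1}, {"dp": [0, 0, 0.045], "angular": [0, 0, 0], "fingers": 1}, {"dp": [0, 0, 0.05], "angular": [0, 0, 0], "fingers": 1}, {"dp": [0, 0, 0.05], "angular": [0, 0, 0], "fingers": 1}]}}

```text
time: 12.8
tool_pos: [437.8, 61.1, 74.0]
tcp_rot: [-180.0, -0.0, -172.8]
ft_force: [0.5, -0.3, -0.3]
finger_gap: 45.0
grip_force: 26.5
```

Request:
{"api": "step_arm", "payload": {"targets": [{"dp": [0, 0, 0.005], "angular": [0, 0, 0], "fingers": 1}, {"dp": [0, 0, 0.01], "angular": [0, 0, 0], "fingers": 1}, {"dp": [0, 0, 0.015], "angular": [0, 0, 0], "fingers": 1}, {"dp": [0, 0, 0.02], "angular": [0, 0, 0], "fingers": 1}, {"dp": [0, 0, 0.025], "angular": [0, 0, 0], "fingers": 1}, {"dp": [0, 0, 0.03], "angular": [0, 0, 0], "fingers": 1}, {"dp": [0, 0, 0.035], "angular": [0, 0, 0], "fingers": 1}, {"dp": [0, 0, 0.035], "angular": [0, 0, 0], "fingers": 1}]}}

```text
time: 13.8
tool_pos: [438.0, 61.1, 67.3]
tcp_rot: [-180.0, 0.0, -172.8]
ft_force: [-1.1, 0.1, 5.0]
finger_gap: 45.8
grip_force: 27.5
```

Request:
{"api": "step_arm", "payload": {"targets": [{"dp": [0, 0, 0.004], "angular": [0, 0, 0], "fingers": 1}, {"dp": [0, 0, 0.008], "angular": [0, 0, 0], "fingers": 1}, {"dp": [0, 0, 0.008], "angular": [0, 0, 0], "fingers": 1}, {"dp": [0, 0, 0.008], "angular": [0, 0, 0], "fingers": 1}, {"dp": [0, 0, 0.008], "angular": [0, 0, 0], "fingers": 1}, {"dp": [0, 0, 0.008], "angular": [0, 0, 0], "fingers": 1}, {"dp": [0, 0, 0.008], "angular": [0, 0, 0], "fingers": 1}, {"dp": [0, 0, 0.008], "angular": [0, 0, 0], "fingers": 1}]}}

```text
time: 14.8
tool_pos: [438.1, 61.1, 65.8]
tcp_rot: [-180.0, 0.0, -172.8]
ft_force: [-3.2, -1.1, 6.4]
finger_gap: 45.3
grip_force: 27.9
```

Request:
{"api": "step_arm", "payload": {"targets": [{"dp": [0.002, 0, 0.003], "angular": [0, 0, 0], "fingers": 1}, {"dp": [0.002, 0, 0.003], "angular": [0, 0, 0.015], "fingers": 1}, {"dp": [0.002, 0, 0.003], "angular": [0, 0, 0.03], "fingers": 1}, {"dp": [0.002, 0, 0.003], "angular": [0, 0, 0.045], "fingers": 1}, {"dp": [0.002, 0, 0.003], "angular": [0, 0, 0.06], "fingers": 1}, {"dp": [0.002, 0, 0.003], "angular": [0, 0, 0.075], "fingers": 1}, {"dp": [0.002, 0, 0.003], "angular": [0, 0, 0.075], "fingers": 1}, {"dp": [0.002, 0, 0.003], "angular": [0, 0, 0.075], "fingers": 1}]}}

```text
time: 15.8
tool_pos: [438.6, 61.0, 65.7]
tcp_rot: [180.0, 0.1, 173.7]
ft_force: [-0.1, 0.7, 6.5]
finger_gap: 45.5
grip_force: 27.9
```

```bash
python3 - <<'E'
from h import *
s=sense();print(s['tool_pos'],s['tcp_rot'],s['ft_force'],s['wrist_torque'])
im=snapshot('wrist');cv2.imwrite('pics/w5.png',im)
E
```

```text
[438.60269852  61.02915147  65.7466475 ] [1.79982012e+02 1.39542178e-01 1.73702892e+02] [-0.11059667  0.67068614  6.54962179] [-0.06399906  0.01779981 -0.04181874]
```

View pics/w5.png

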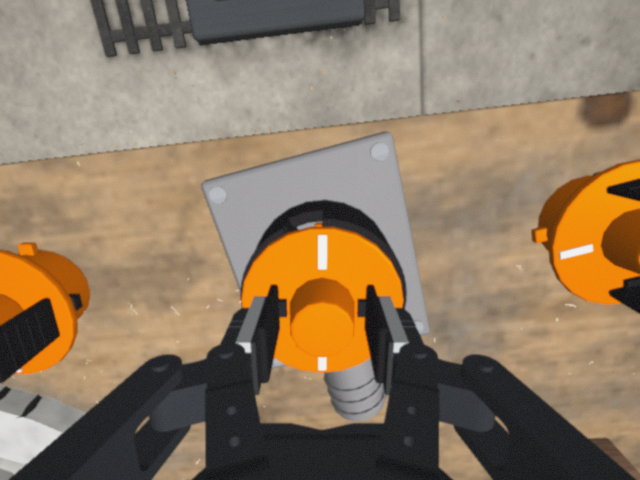

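The wrist picture shows the cap seated, with its flange just above the rim. It has turned with the tool: the slot is now at col 308 and the mark at col 322, which fits 13.5°. I'll keep turning.

Request:
{"api": "step_arm", "payload": {"targets": [{"dp": [0, 0, 0.001], "angular": [0, 0, 0.02], "fingers": 1}, {"dp": [0, 0, 0.001], "angular": [0, 0, 0.04], "fingers": 1}, {"dp": [0, 0, 0.001], "angular": [0, 0, 0.06], "fingers": 1}, {"dp": [0, 0, 0.001], "angular": [0, 0, 0.08], "fingers": 1}, {"dp": [0, 0, 0.001], "angular": [0, 0, 0.1], "fingers": 1}, {"dp": [0, 0, 0.001], "angular": [0, 0, 0.12], "fingers": 1}, {"dp": [0, 0, 0.001], "angular": [0, 0, 0.14], "fingers": 1}, {"dp": [0, 0, 0.001], "angular": [0, 0, 0.148], "fingers": 1}]}}

```text
time: 16.85
tool_pos: [438.7, 61.0, 65.6]
tcp_rot: [179.9, 0.1, 147.0]
ft_force: [-0.1, -0.2, 6.7]
finger_gap: 45.3
grip_force: 28.0
```

```bash
python3 - <<'E'
from h import *
s=sense();print(s['tool_pos'],s['tcp_rot'],s['ft_force'],s['wrist_torque'],s['finger_gap'])
E
```

```text
[438.69230258  61.00341822  65.62450011] [1.79920494e+02 1.29825137e-01 1.46996797e+02] [-0.08049833 -0.17749133  6.701056  ] [-0.12074809 -0.00233338  0.03455984] 45.27320345982616
```

Request:
{"api": "step_arm", "payload": {"targets": [{"dp": [0, 0, 0], "angular": [0, 0, 0.004], "fingers": 1}, {"dp": [0, 0, 0], "angular": [0, 0, 0.008], "fingers": 1}, {"dp": [0, 0, 0], "angular": [0, 0, 0.012], "fingers": 1}, {"dp": [0, 0, 0], "angular": [0, 0, 0.016], "fingers": 1}, {"dp": [0, 0, 0], "angular": [0, 0, 0.02], "fingers": 1}, {"dp": [0, 0, 0], "angular": [0, 0, 0.02], "fingers": 1}, {"dp": [0, 0, 0], "angular": [0, 0, 0.02], "fingers": 1}, {"dp": [0, 0, 0], "angular": [0, 0, 0.02], "fingers": 1}]}}

```text
time: 17.85
tool_pos: [438.7, 61.0, 65.6]
tcp_rot: [179.9, 0.1, 143.5]
ft_force: [0.6, -0.1, 6.1]
finger_gap: 45.4
grip_force: 28.0
```

```bash
python3 - <<'E'
from h import *
s=sense();print(s['tool_pos'],s['tcp_rot'],s['ft_force'],s['wrist_torque'],s['finger_gap'])
E
```

```text
[438.68444924  60.97883009  65.61711587] [1.79911854e+02 1.23720703e-01 1.43468997e+02] [ 0.61064491 -0.0978175   6.12023832] [-0.05673602  0.02482279 -0.00321046] 45.382637952037776
```

Request:
{"api": "step_arm", "payload": {"targets": [{"dp": [0, 0, 0], "angular": [0, 0, 0.002], "fingers": 1}, {"dp": [0, 0, 0], "angular": [0, 0, 0.004], "fingers": 1}, {"dp": [0, 0, 0], "angular": [0, 0, 0.006], "fingers": 1}, {"dp": [0, 0, 0], "angular": [0, 0, 0.008], "fingers": 1}, {"dp": [0, 0, 0], "angular": [0, 0, 0.01], "fingers": 1}, {"dp": [0, 0, 0], "angular": [0, 0, 0.01], "fingers": 1}, {"dp": [0, 0, 0], "angular": [0, 0, 0.01], "fingers": 1}, {"dp": [0, 0, 0], "angular": [0, 0, 0.01], "fingers": 1}]}}

```text
time: 18.85
tool_pos: [438.7, 61.0, 65.6]
tcp_rot: [179.9, 0.1, 141.7]
ft_force: [0.3, 0.4, 7.8]
finger_gap: 45.5
grip_force: 28.0
```

```bash
python3 - <<'E'
from h import *
s=sense();print(s['tool_pos'],s['tcp_rot'],s['ft_force'],s['wrist_torque'],s['finger_gap'])
E
```

```text
[438.71443061  61.0014308   65.62163798] [1.79908089e+02 1.25221026e-01 1.41688843e+02] [0.2916382  0.41666575 7.79868769] [-0.05201379  0.04366602  0.28793672] 45.48412409809942
```

Torque rose to 0.29 N m at 141.7°, so it's at the stop. Releasing now.

Request:
{"api": "step_arm", "payload": {"targets": [{"dp": [0, 0, 0], "angular": [0, 0, 0], "fingers": 0.4}, {"dp": [0, 0, 0], "angular": [0, 0, 0], "fingers": 0.3}, {"dp": [0, 0, 0], "angular": [0, 0, 0], "fingers": 0.2}, {"dp": [0, 0, 0], "angular": [0, 0, 0], "fingers": 0.1}, {"dp": [0, 0, 0], "angular": [0, 0, 0], "fingers": 0}, {"dp": [0, 0, 0], "angular": [0, 0, 0], "fingers": 0}, {"dp": [0, 0, 0], "angular": [0, 0, 0], "fingers": 0}, {"dp": [0, 0, 0], "angular": [0, 0, 0], "fingers": 0}]}}

```text
time: 19.85
tool_pos: [437.4, 61.0, 64.7]
tcp_rot: [-180.0, -0.0, 141.7]
ft_force: [0.4, 0.8, -1.2]
finger_gap: 85.2
grip_force: 0.0
```

Request:
{"api": "step_arm", "payload": {"targets": [{"dp": [0, 0, -0.05], "angular": [0, 0, 0], "fingers": 0}, {"dp": [0, 0, -0.15], "angular": [0, 0, 0], "fingers": 0}, {"dp": [0, 0, -0.3], "angular": [0, 0, 0], "fingers": 0}, {"dp": [0, 0, -0.45], "angular": [0, 0, 0], "fingers": 0}, {"dp": [0, 0, -0.6], "angular": [0, 0, 0], "fingers": 0}, {"dp": [0, 0, -0.7], "angular": [0, 0, 0], "fingers": 0}, {"dp": [0, 0, -0.7], "angular": [0, 0, 0], "fingers": 0}, {"dp": [0, 0, -0.7], "angular": [0, 0, 0], "fingers": 0}]}}

```text
time: 20.85
tool_pos: [437.1, 61.0, 204.0]
tcp_rot: [-180.0, -0.0, 141.7]
ft_force: [-0.2, 0.1, 0.2]
finger_gap: 85.4
grip_force: 0.0
```

```bash
python3 look.py w6 63 | head -25; python3 - <<'E'
from h import *
im=snapshot('side');u,v=proj('side',(437,61,60)).astype(int)
a=cv2.resize(im[v-40:v+40,u-40:u+40],(400,400),interpolation=cv2.INTER_CUBIC)
b=cv2.imread('pics/w6.png')[100:340,200:440]
cv2.imwrite('pics/c6.png',np.hstack([a,cv2.resize(b,(400,400),interpolation=cv2.INTER_CUBIC)]))
E
```

```text
[437.1  61.  204. ] [-1.7998e+02 -3.0000e-02  1.4167e+02]
cam at [372. 111. 348.]
cap 0.95 [321.4 209.8] [437.3  59.    0. ]
cap 0.75 [199.1 305.4] [ 438.3 -113.8    0. ]
cap 0.63 [449.4  95.1] [425.7 216.8   0. ]
cap_grip 0.98 [176.4 335.7] [ 436.1 -112.8   62. ]
cap_grip 0.63 [321.5 231.8] [440.7  56.5  62. ]
cap_grip 0.15 [556.8 247.7] [576.9 205.7  62. ]
cap_lugs 0.92 [192.9 311. ] [ 436.6 -115.6   12.5]
cap_lugs 0.65 [456.2  99.3] [430.5 215.9  12.5]
white [494.7  65.4] [ 18  18 103] [419.4 234.1  63. ]
white [442.2 119.8] [16 17 98] [427.6 184.1  63. ]
white [322.5 194.3] [ 4 20 78] [415.9  77.1  63. ]
white [323.5 257.5] [ 4 16 64] [459.6  43.7  63. ]
white [165.8 303.4] [13 12 56] [406.3 -95.2  63. ]
white [504.2 348.5] [ 38   6 132] [637.6 120.4  63. ]
white [360.1 379.7] [111  66 272] [582.   -7.4  63. ]
white [536.7 367.5] [ 17  35 121] [676.1 134.4  63. ]
white [173.6 367.8] [15 10 92] [ 459.4 -140.    63. ]
white [390.9 404.5] [ 136   80 5105] [625.5  -1.1  63. ]
white [469.8 367.9] [14 10 93] [636.5  83.6  63. ]
white [119.3 380.9] [12  8 48] [ 437.2 -192.7   63. ]
white [238.  401.9] [  89   38 2236] [ 528.1 -119.1   63. ]
white [131.5 465.1] [ 37  31 670] [ 519.2 -266.2   63. ]
```

View pics/c6.png

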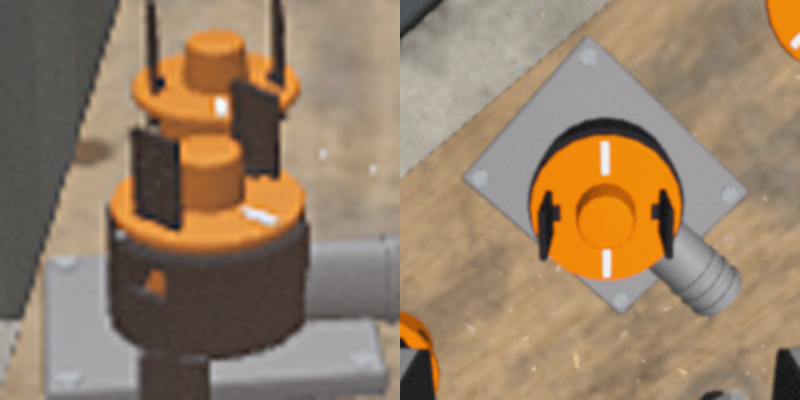

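The side crop shows the flange down on the collar, with a tooth sprung into its window at (150,283). In the wrist crop the tabs stand evenly either side of the hub, about 60 mm apart. The marks read -37.4°, which is 44.7° past the slots, so the cap is latched.

```bash
python3 -c "
from bench import *
print(hand_in())"
```

```text
the job is handed in; nothing more can be done
None
```

The farthest orange cap is seated in the dust port, turned clockwise to its stop with both tabs sprung out and latched. The job is handed in at about 21 s of the 72 s allowed, and the mug, tape measure, offcut and sanding block were left alone.

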